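Send a collet into the checking station

TASK

Set the flanged steel collet (the waisted one with the wide head) down upright in the cardboard carton waiting on the rollers; don't drop it in. Then slide the guard door fully open, push the carton along the rollers all the way into the bay until it is against the back stop, and slide the guard fully shut. Leave the guard where it is until the carton is loaded, keep the carton on its rollers and the collet standing, and do not disturb the other things on the bench.

Things in the scene. Friction and masses are not known exactly. Their poses are not given: they have to be found in the camera images.
- station: Fixed checking station: a level row of 16 free-turning steel rollers (diameter 20, 30 apart, tops 40 above the table) between two aluminium guide rails, leading along its +y axis into an open-topped grey bay. Origin on the table top, z up, midway between the rails, in the plane of the guard door. Rollers from y -325 to +145. Rail inner faces at x -49 and +49, tops 50 above the table.
- back_stop (a point): Centre of the bay back stop's inner face, at station (0, +145), 40 above the table, same axes: the carton is home with its end against it (its centre 60 before it). Bay: entrance at station y 0, side walls' inner faces at x -51 and +51, walls 110 high; a readout box 125 high stands behind. The rollers need under 2 N; the carton stops soon after being let go.
- guard (a joint): Opening of the guard door in m: 0 shut, 0.125 fully open (end stop). Slides along station +x, takes 1 to 2 N, stays where left. Clear panel in an aluminium frame, 130 wide (x -65 to +65 when shut), 11 thick, 45 to 116 above the table; nothing spans the entrance above it. Its channel at y 0 sticks out to x +210: 50 high, end post 115 high.
- guard_handle (a point): Grip point in the black upright tab on top of the guard door: tab 40 long (station x), 10 thick (station y), from 116 to 153 above the table; this point is at the tab's centre in plan, 140 above the table, at station x -20, y 0 when the door is shut, and moves with the door.
- carton: Small open-topped cardboard carton standing on the rollers: 90 (its x) by 120 (its y) by 45 high, walls and floor 4 thick, about 0.15 kg. Origin at the centre of its underside; its y axis lies roughly along the station's y.
- collet: The flanged steel collet to be loaded, standing upright on the table: waisted shape, foot diameter 40, waist diameter 28, widening to a thick round head of diameter 48 between 39 and 60 above its underside; 60 tall, about 0.28 kg (0.2 to 0.4). Origin at the centre of its underside, z up. The only one of the three turned steel parts whose widest part is at the top.
- sleeve: Bystander, not to be disturbed: plain steel tube standing on end, outer diameter 42, bore 30, 58 tall. Origin at the centre of its underside.
- plug: Bystander, not to be disturbed: steel plug gauge standing on a wide foot: foot diameter 46 and 22 high, with a slimmer stem of diameter 24 above it, 56 tall in all. Origin at the centre of its underside.
- cup: Bystander, not to be disturbed: clear plastic cup, rim diameter 72, 85 tall. Origin at the centre of its underside.
- canister: Bystander, not to be disturbed: square tea canister, white below and green above, 62 x 62, 127 tall. Origin at the centre of its underside.
- tape: Bystander, not to be disturbed: roll of clear tape lying flat, diameter 90, 24 high. Origin at the centre of its underside.
- micrometer: Bystander, not to be disturbed: micrometer with a U-shaped frame, lying flat, about 45 x 145 and 14 high (origin at table height, inside the U).
There are look-alikes about, which are no part of the job. Leave any blue, green or orange look-alike of the collet alone.

How it is judged:
By the outcome, as a careful person would: the job done as asked, in the order asked, and still so for the second after the job is handed in, with the robot touching nothing.
It also fails if it takes over 66 s, if anything falls off the work surface, if the arm or the gripper's body presses on something with over 40 N, if the wrist force passes 120 N, or if a joint passes its speed limit or range.

ROBOT

A 6-joint arm with a two-finger parallel gripper is mounted at the origin on the work surface. World frame = base frame: x ahead of the robot, y to its left, z up, the work surface at z = 0. Lengths are in m, angles in rad, forces in N, time in s.
With the tool pointing down it reaches from about 0.3 to 0.775 m from the base axis. Payload 14.6 kg.
Tool frame: the origin (TCP) lies at the very end of the fingers, on their centre line; the grasp point (between the pads) lies 19 mm behind it; z points along the fingers, y is the line along which they close (so a half turn about z gives the same grasp; the last joint's range is limited). The gripper opens to 94 mm and grips with 3 to 60 N. Pads are 16 mm wide; open, the fingers measure 119 mm over their backs; the gripper's body (75 mm by 177 mm) begins 78 mm behind the grasp point.
Start: joints at [1.039, 0.3, 1.521, -0, 1.321, -0.067], TCP at [0.247, 0.492, 0.205] pointing down, gripper open.
Joint ranges: [-3.03, 3.03], [-0.79, 2.21], [0.23, 2.52], [-1.04, 4.18], [0, 3.07], [-2.55, 2.55]. Speed limits (rad/s): [2.22, 2.22, 2.57, 3.14, 3.14, 3.14].

INTERFACE

Orientations are given as [roll, pitch, yaw] about the fixed x, y, z axes, in that order (R = Rz(yaw) Ry(pitch) Rx(roll)).
In Python, from station import ctrl gives the robot as it stands.
- The arm moves only by the shell command python3 -m pendant 'ROWS' [OPENING] [FORCE]. ROWS is JSON, a list of rows, each a list of 2 entries, a list of its own where there are three numbers: the shift along the world's x, y, z in cm, then the turn about the world's z in rad. A call has 1 to 20 rows; each row shifts and turns the commanded pose from where the row before left it; what a row does not reach is not made up. A row lasts 1/12 s, in which the tool goes at most 41.7 mm and 7.16 degrees, less where a joint would pass 70% of its speed; a pose out of reach is approached as far as the arm can. A call is refused whole if a number of a shift passes 4.17 or a number of a turn 0.125, either way. A call with a gripper value outside its range is refused whole. OPENING is the opening, from 0 (shut) to 1 (fully open), set as the call begins (- or left out, the last holds). The fingers move at their own pace and stop on an object; FORCE is the grip in N (left out, the last holds). Time passes only in rows, so rows that do not move let the fingers close. It gives the time, the measured TCP pose, the force, the opening and the grip force at its end, in the units of the state.
- ctrl.get_obs(): the state, without advancing time (a new reading comes with each control period).
- ctrl.camera(name): name is "scene" or "top"; returns a dict with "color" (420x560x3 uint8, red, green, blue), "intrinsics" (3x3 intrinsics, pixels), "k1" (the pictures are not rectified: a ray, as slopes to the right and down, at radius r is drawn at 1 + k1 r^2 times it, then the intrinsics apply), "camera_from_world" (4x4, takes a point from world to camera coordinates). Camera axes: x right, y down, z forward; pixel columns grow to the right and rows downward; lengths in m; the calibration is good to about 2 mm. A picture is of the moment at which its call begins. There is no depth.
- ctrl.hand_in(): hands the job in; it is judged then, once.
The state is a dict: "time_s": time; "qpos": joint angles; "joint_vel": joint speeds; "tau": joint torques, N m; "ee_pos": TCP position; "eef_rot": TCP orientation; "force": force on the tool from outside, world axes, zero at the start; "moment": the same for the moment, N m; "grip_width": finger opening in m; "grip_force": force on a finger pad.
Only numpy, scipy, OpenCV 4.12 (cv2) and the standard library are available. Lean on these libraries where they do the work, as an engineer would, in place of code of your own. Each camera call takes 0.05 s, during which the arm holds its last target. There are 200 camera calls.

## Working session

There is one attempt and no reset: what is moved stays moved. The work goes in short steps, Python scripts to look and compute and a shell command to move; the robot and the scene stay as the last step left them, time stands still between calls to the robot, and variables do not carry over. Pictures are saved under pics/ and viewed, at most 10 in all, crops included, and the job is handed in when it is done.

```bash
mkdir -p pics; ls
python3 - <<'E'
from station import ctrl
import cv2
for n in("scene","top"):
    c=ctrl.camera(n); cv2.imwrite(f"pics/{n}0.png",cv2.resize(c["color"][:,:,::-1],(784,588),interpolation=cv2.INTER_CUBIC))
    print(n,c["intrinsics"],c["k1"],c["camera_from_world"])
print(ctrl.get_obs())
E
```

```text
pics
scene [[428.49913211   0.         275.5631511 ]
 [  0.         428.49913211 201.54256635]
 [  0.           0.           1.        ]] -0.10511687256597511 [[ 0.78088943  0.6245094  -0.01413145 -0.3972571 ]
 [ 0.42687357 -0.55000765 -0.71782347 -0.18185309]
 [-0.45605992  0.55450842 -0.69608172  1.47192558]
 [ 0.          0.          0.          1.        ]]
top [[426.63451463   0.         274.93078068]
 [  0.         426.63451463 210.88605676]
 [  0.           0.           1.        ]] 0.029443836645850142 [[ 0.03525104 -0.99937485  0.0026983  -0.05508608]
 [-0.97780377 -0.0350479  -0.20657065  0.564238  ]
 [ 0.20653609  0.00464342 -0.97842797  1.22202922]
 [ 0.          0.          0.          1.        ]]
{'time_s': 0.1, 'qpos': array([ 1.03935353e+00,  3.00399164e-01,  1.52148208e+00, -5.35397757e-06,
        1.32070851e+00, -6.66197202e-02]), 'joint_vel': array([-0.00050995, -0.00182302, -0.00346541,  0.0024275 , -0.00041887,
       -0.00128836]), 'tau': array([ 9.45560205e-04, -5.32639146e+01, -3.53283513e+01,  7.09014013e-02,
        2.35521037e-02, -9.77606578e-05]), 'ee_pos': array([0.24644599, 0.49144622, 0.20496767]), 'eef_rot': array([-3.14059742e+00, -6.12027090e-05,  2.67677087e+00]), 'force': array([ 0.01036639,  0.16323504, -0.11466191]), 'moment': array([-0.0242251 ,  0.03963273, -0.0216386 ]), 'grip_force': 0.0, 'grip_width': 0.09374334884439026}
```

View pics/scene0.png

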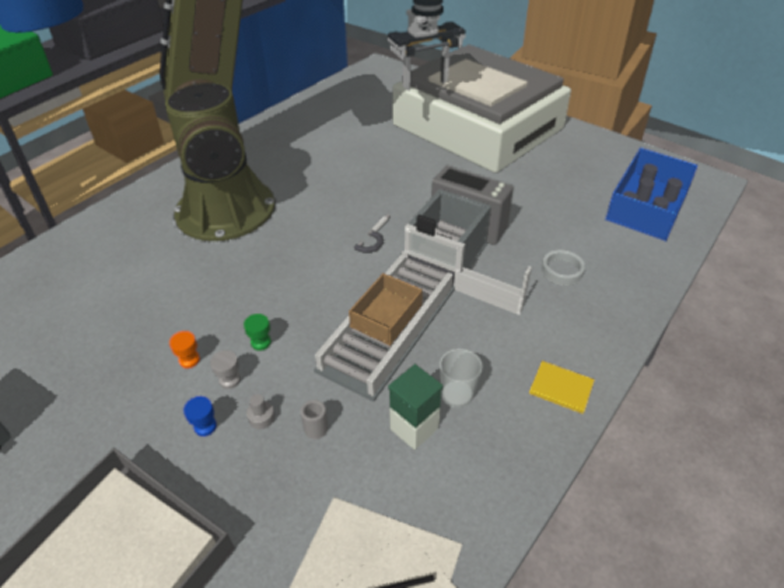

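View pics/top0.png

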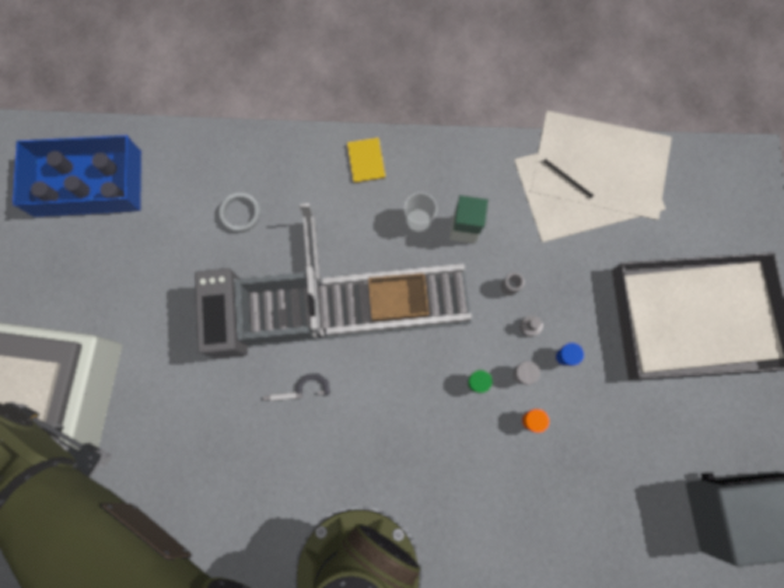

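The top view (784 px scale) shows the grey collet at (527,373) between green, blue and orange look-alikes, with the plug at (532,327) and the sleeve at (514,283). The carton is at (398,297), the guard at (312,300), and the bay is to its left. In the scene view the collet is at (226,368), and the carton at (387,309). Next: close crops.

```bash
cat > h.py <<'E'
import numpy as np, cv2
from scipy.optimize import least_squares
from station import ctrl
def cams(): return {n:ctrl.camera(n) for n in("scene","top")}
def proj(c,P):
    P=np.atleast_2d(P); T=c["camera_from_world"]; q=P@T[:3,:3].T+T[:3,3]; s=q[:,:2]/q[:,2:]
    s=s*(1+c["k1"]*(s**2).sum(1,keepdims=True)); K=c["intrinsics"]
    return s*[K[0,0],K[1,1]]+K[:2,2]
def atz(c,uv,z):
    return least_squares(lambda p:(proj(c,[p[0],p[1],z])[0]-uv)*.1,[.5,0],xtol=1e-12).x
def tri(cs,uvs):
    r=least_squares(lambda p:np.r_[tuple(proj(c,p)[0]-u for c,u in zip(cs,uvs))],[.5,0,.05]); return r.x,r.fun
def crop(c,x,y,w,h,s,name):
    im=cv2.resize(c["color"][y:y+h,x:x+w,::-1],None,fx=s,fy=s,interpolation=cv2.INTER_CUBIC)
    if name: cv2.imwrite("pics/"+name,im)
    return im
E
python3 - <<'E'
from h import *
C=cams()
a=crop(C["top"],135,140,210,105,3.8,None)      # 798x399
b=crop(C["top"],330,190,90,48,4,None); 
s=crop(C["scene"],110,220,110,48,4,None)
r=np.zeros((192+399,798,3),np.uint8); r[:399]=a[:399]
r[399:591,:360]=b;r[399:591,360:798]=s[:,:438]
cv2.imwrite("pics/m1.png",r)
crop(C["scene"],220,110,170,170*3//4+45,3.4,"m2.png")
E
```

```text
(no output)
```

View pics/m1.png

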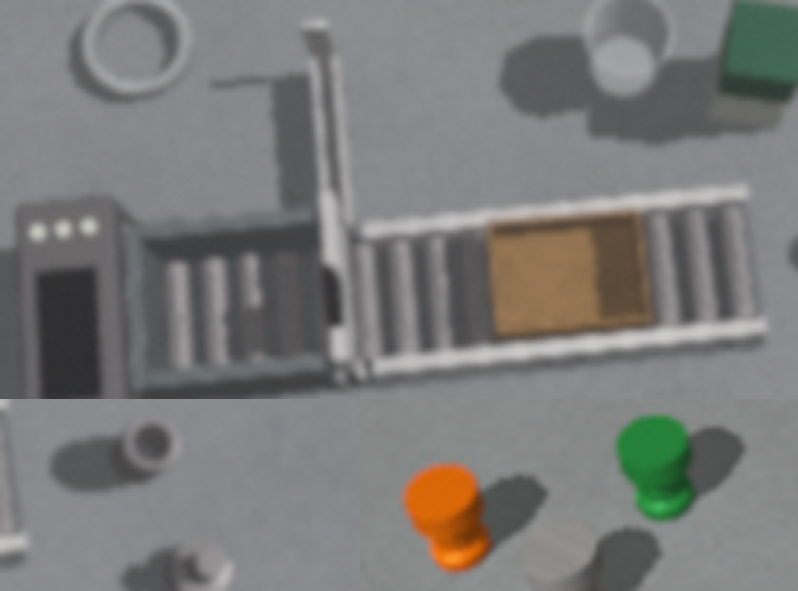

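View pics/m2.png

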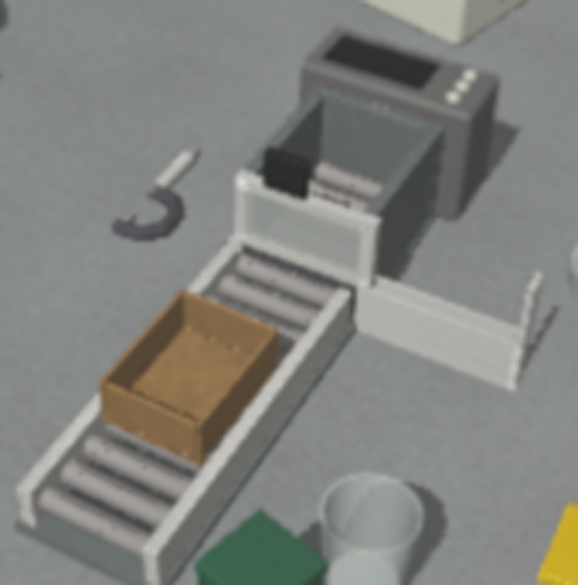

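Montage m1 (top view) shows the carton rim corners at (488,222), (640,212), (652,322) and (494,336), and the guard top bar from (330,192) to (346,360). The m2 crop (scene view) shows rim corners at (278,335), (188,291) and (103,385), and the guard top from (241,180) to (374,217). Next I fit these and crop the collet.

Run:
```python
from h import *
C=cams(); T=lambda x,y:np.array([135+x/3.8,140+y/3.8])-.37; S=lambda x,y:np.array([220+x/3.4,110+y/3.4])-.37
def W(p,P): 
    c,s=np.cos(p[2]),np.sin(p[2]); P=np.atleast_2d(P); return np.c_[p[0]+c*P[:,0]-s*P[:,1],p[1]+s*P[:,0]+c*P[:,1],P[:,2]]
t,s=C["top"],C["scene"]
g=[(t,(.065,0,.116),T(330,192)),(t,(-.065,0,.116),T(346,360)),(s,(-.065,0,.116),S(241,180)),(s,(.065,0,.116),S(374,217)),
 (s,(-.04,0,.153),S(267,149)),(s,(0,0,.153),S(311,157))]
f=lambda p:np.r_[tuple(proj(c,W(p,P))[0]-u for c,P,u in g)]
r=least_squares(f,[.5,0,0],x_scale=[.1,.1,.1]);print("station",r.x,r.fun.round(1))
for u in [(372,237),(745,199),(375,362),(765,322)]:
    print("rail",atz(t,T(*u),.05))
k=[(t,(.045,.06),T(488,222)),(t,(.045,-.06),T(640,212)),(t,(-.045,-.06),T(652,322)),(t,(-.045,.06),T(494,336)),
 (s,(.045,.06),S(278,335)),(s,(-.045,.06),S(188,291)),(s,(-.045,-.06),S(103,385))]
f=lambda p:np.r_[tuple(proj(c,W(p,(*P,p[3])))[0]-u for c,P,u in k)]
r=least_squares(f,[.5,0,0,.08],x_scale=[.1,.1,.1,.1]);print("carton",r.x,r.fun.round(1))
a=crop(t,350,240,56,50,7,None); b=crop(s,135,240,56,50,7,None)
cv2.imwrite("pics/m3.png",np.hstack([a,b]))
print(ctrl.get_obs()["time_s"])
```

```text
station [0.54462863 0.11318063 0.16613676] [-0.9  0.2 -0.3  0.1 -0.9 -1.6  1.6  1.5 -0.5 -0.1 -0.5  1.7]
rail [0.5906832  0.09466395]
rail [ 0.63271184 -0.2029323 ]
rail [0.49004584 0.08667558]
rail [ 0.53294561 -0.21955379]
carton [ 0.56175892 -0.06209968  0.10803845  0.07808483] [-0.3 -0.2 -0.1 -0.4 -0.6  0.4  0.2 -0.4  1.  -0.3 -0.9  0.5 -0.9 -0. ]
0.3
```

View pics/m3.png

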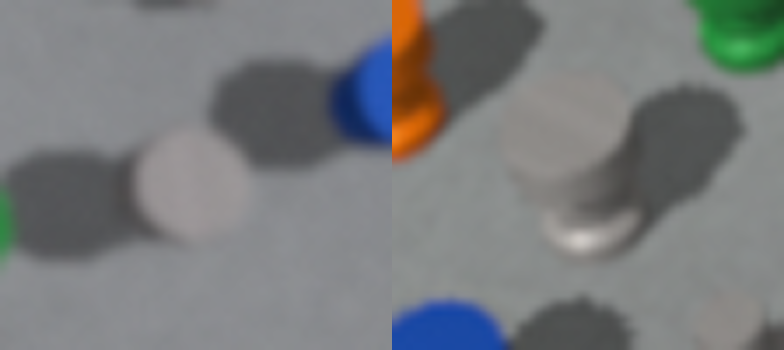

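Collet head-top ellipse centre: in m3's left half (top view) at (193,185), in the right half (scene view) at (567,127). The foot is at about (590,225).

Run:
```python
from h import *
C=cams(); T=lambda x,y:np.array([135+x/3.8,140+y/3.8])-.37; S=lambda x,y:np.array([220+x/3.4,110+y/3.4])-.37
def W(p,P): 
    c,s=np.cos(p[2]),np.sin(p[2]); P=np.atleast_2d(P); return np.c_[p[0]+c*P[:,0]-s*P[:,1],p[1]+s*P[:,0]+c*P[:,1],P[:,2]]
t,s=C["top"],C["scene"]
g=[(t,(.065,0,.116),T(330,192)),(t,(-.065,0,.116),T(346,360)),(s,(-.065,0,.116),S(241,180)),(s,(.065,0,.116),S(374,217)),
 (s,(-.04,0,.153),S(267,149)),(s,(0,0,.153),S(311,157))]
rl=[((372,237),.049),((745,199),.049),((375,362),-.049),((765,322),-.049)]
rw=[(atz(t,T(*u),.05),x) for u,x in rl]
f=lambda p:np.r_[tuple(proj(c,W(p,P))[0]-u for c,P,u in g)+tuple([((q[0]-p[0])*np.cos(p[2])+(q[1]-p[1])*np.sin(p[2])-x)/.0025*1.0] for q,x in rw)]
r=least_squares(f,[.5,0,0],x_scale=[.1,.1,.1]);print("station",r.x,r.fun.round(1))
P=W(r.x,[(0,.145,.04),(-.02,0,.14),(.105,0,.14),(0,-.06,0)]);print(P)
print("collet",tri([t,s],[np.array([350+193/7,240+185/7])-.43,np.array([135+175/7,240+127/7])-.43]))
for n,u in (("orange",(537/1.4,421/1.4)),("green",(480/1.4,381/1.4)),("blue",(571/1.4,354/1.4)),("plug",(532/1.4,325/1.4)),):
    print(n,atz(t,u,.06))
```

```text
station [0.54215776 0.11321752 0.12557938] [-0.   1.  -1.3  1.1 -1.1 -2.4  0.4  1.7 -0.9 -0.8 -1.3  1.4 -1.3  0.5
 -2.4 -0.7]
[[0.52399657 0.25707568 0.04      ]
 [0.52231525 0.11071252 0.14      ]
 [0.64633091 0.12636872 0.14      ]
 [0.54967273 0.05369    0.        ]]
collet (array([ 0.41216653, -0.33960782,  0.05734182]), array([ 0.10320772,  0.07569731,  0.11034983, -0.01119012]))
orange [ 0.31384927 -0.35540998]
green [ 0.39067185 -0.23892313]
blue [ 0.45386821 -0.42901758]
plug [ 0.51239971 -0.34866372]
```

```bash
python3 -m pendant '[[[0.2,-1,0],0.016],[[0.4,-2,0],0.016],[[0.6,-3,0],0.016],[[0.6,-3,0],0.016],[[0.6,-3,0],0.016],[[0.6,-3,0],0.016],[[0.6,-3,0],0.016],[[0.6,-3,0],0.016],[[0.6,-3,0],0.016],[[0.6,-3,0],0.016],[[0.6,-3,0],0.016],[[0.6,-3,0],0.016],[[0.6,-3,0],0.016],[[0.6,-3,0],0.016],[[0.6,-3,0],0.016],[[0.6,-3,0],0.016],[[0.6,-3,0],0.016],[[0.6,-3,0],0.016],[[0.6,-3,0],0.016],[[0.6,-3,0],0.016]]' 0.8 25
python3 -m pendant '[[[0.6,-3,0],0],[[0.6,-3,-1],0],[[0.6,-3,-1],0],[[0.6,-3,-1],0],[[0.6,-3,-1],0],[[0.6,-3,-1],0],[[0.6,-3,-1],0],[[0.6,-3,-1],0],[[0.3,-1.5,-1],0],[[0,0,0],0],[[0,0,0],0]]'
```

```text
time_s: 2.07
ee_pos: [0.3605, -0.08, 0.2057]
eef_rot: [-3.141, 0.001, 2.997]
force: [1.0, -0.6, 0.2]
grip_width: 0.0755
grip_force: 0.0
time_s: 2.98
ee_pos: [0.4112, -0.3334, 0.1248]
eef_rot: [3.141, -0.001, 2.996]
force: [0.2, -0.2, 0.2]
grip_width: 0.0751
grip_force: 0.0
```

```bash
python3 -m pendant '[[[0.1,-0.6,-1],0],[[0,0,-1.5],0],[[0,0,-1],0],[[0,0,0],0]]'
python3 - <<'E'
from h import *
C=cams();a=crop(C["top"],335,225,80,80,5,None); b=crop(C["scene"],120,205,80,80,5,None)
cv2.imwrite("pics/m4.png",np.hstack([a,b]))
p=ctrl.get_obs()["ee_pos"];print(p)
for n,x,y in(("top",335,225),("scene",120,205)): print(n,(proj(C[n],p)[0]-[x,y]+.4)*5)
E
```

```text
time_s: 3.32
ee_pos: [0.4119, -0.3382, 0.0886]
eef_rot: [3.14, -0.002, 2.997]
force: [0.2, 0.7, -0.7]
grip_width: 0.0753
grip_force: 0.0
[ 0.41262452 -0.3390109   0.09062751]
top [226.04478046 201.84969061]
scene [187.89537961 222.45460372]
```

View pics/m4.png

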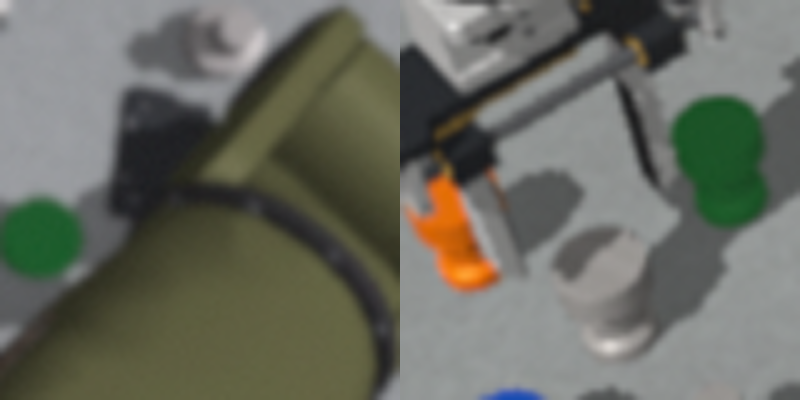

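In m4 the fingertips straddle the collet at (515,278) and (665,185), clear of the green and orange parts, with the head at (602,258). I'll descend and grip.

```bash
python3 -m pendant '[[[0,-0.1,-1],0],[[0,0,-1.5],0],[[0,0,-1.5],0],[[0,0,-1],0],[[0,0,-0.8],0],[[0,0,0],0],[[0,0,0],0]]'
python3 -m pendant '[[[0,0,0],0],[[0,0,0],0],[[0,0,0],0],[[0,0,0],0],[[0,0,0],0],[[0,0,0],0]]' 0.3 25
```

```text
time_s: 4.0
ee_pos: [0.4126, -0.3404, 0.0325]
eef_rot: [3.142, -0.0, 2.997]
force: [0.4, -0.1, 1.2]
grip_width: 0.0752
grip_force: 0.0
time_s: 4.5
ee_pos: [0.4127, -0.3404, 0.0327]
eef_rot: [-3.141, 0.0, 2.997]
force: [-0.7, 1.3, 3.3]
grip_width: 0.0468
grip_force: 25.0
```

```bash
python3 -m pendant '[[[0,0,0.5],0],[[0,0,1],0],[[0,0,1.5],0],[[0,0,2],0],[[0,0,2],0],[[0,0,2],0],[[0,0,1.5],0],[[0.4,0.8,1],0.02],[[0.8,1.5,0.5],0.02],[[1,1.9,0],0.02],[[1,1.9,0],0.02],[[1,1.9,0],0.02],[[1,1.9,0],0.02],[[1,1.9,0],0.02],[[1,1.9,0],0.02],[[1,1.9,0],0.02],[[1,1.9,0],0.02],[[1,1.9,0],0.02],[[1,1.9,0],0.02],[[1,1.9,0],0.02]]'
python3 -m pendant '[[[1,1.9,0],0],[[0.9,1.6,0],0],[[0.6,1.1,0],0],[[0.2,0.4,0],0],[[0,0,0],0],[[0,0,0],0]]'
python3 - <<'E'
from h import *
C=cams();o=ctrl.get_obs();print(o["ee_pos"],o["grip_width"],o["force"])
a=crop(C["top"],230,160,110,100,3.6,None); b=crop(C["scene"],240,160,110,100,3.6,None)
cv2.imwrite("pics/m5.png",np.hstack([a,b]))
E
```

```text
time_s: 6.17
ee_pos: [0.5347, -0.1067, 0.1526]
eef_rot: [3.141, -0.0, -3.024]
force: [0.1, 0.8, -2.0]
grip_width: 0.0469
grip_force: 25.0
time_s: 6.67
ee_pos: [0.5612, -0.0587, 0.1524]
eef_rot: [-3.142, -0.0, -3.026]
force: [-0.3, 0.2, -3.3]
grip_width: 0.047
grip_force: 25.0
[ 0.56118528 -0.05910535  0.15248678] 0.04711762439492217 [ 0.24809126  0.1820457  -1.55324231]
```

View pics/m5.png

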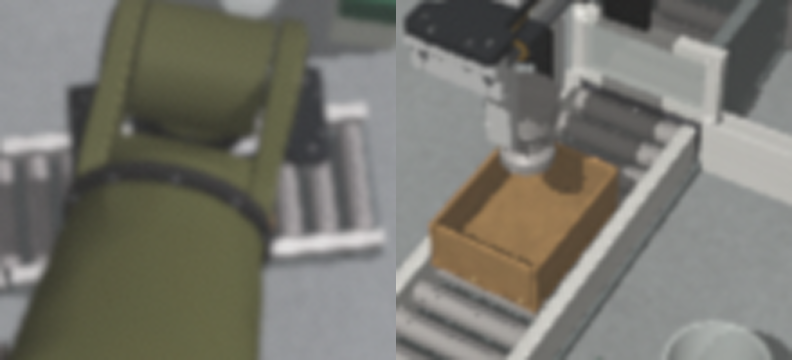

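m5 shows the held collet's foot at (525,165) over the carton, whose rim runs (435,245) to (615,170) to (540,290). That matches the estimate, so I'll lower it.

```bash
python3 -m pendant '[[[0,-0.2,-0.6],0],[[0,-0.1,-1.2],0],[[0,0,-1.2],0],[[0,0,-1.2],0],[[0,0,-1.2],0],[[0,0,-0.8],0],[[0,0,-0.4],0],[[0,0,-0.3],0],[[0,0,0],0],[[0,0,0],0]]'
python3 -m pendant '[[[0,0,-0.2],0],[[0,0,-0.2],0],[[0,0,0],0],[[0,0,0],0]]'
```

```text
time_s: 7.6
ee_pos: [0.5617, -0.0613, 0.0837]
eef_rot: [-3.141, 0.0, -3.026]
force: [-0.3, -0.0, -2.5]
grip_width: 0.0473
grip_force: 25.0
time_s: 7.93
ee_pos: [0.5615, -0.0614, 0.0795]
eef_rot: [-3.142, 0.0, -3.026]
force: [0.2, 0.6, -2.1]
grip_width: 0.0472
grip_force: 25.0
```

```bash
python3 -m pendant '[[[0,0,-0.1],0],[[0,0,-0.1],0],[[0,0,0],0]]'; python3 -m pendant '[[[0,0,-0.1],0],[[0,0,0],0],[[0,0,0],0]]'
```

```text
time_s: 8.18
ee_pos: [0.5614, -0.0613, 0.0772]
eef_rot: [3.142, -0.0, -3.026]
force: [0.2, 0.7, -2.4]
grip_width: 0.0468
grip_force: 25.0
time_s: 8.43
ee_pos: [0.5617, -0.0614, 0.0767]
eef_rot: [-3.141, 0.0, -3.026]
force: [0.3, 0.3, 1.9]
grip_width: 0.0471
grip_force: 25.0
```

Contact: the weight is now carried. I'll open and rise.

```bash
python3 -m pendant '[[[0,0,0],0],[[0,0,0],0],[[0,0,0],0],[[0,0,0],0],[[0,0,0.5],0],[[0,0,1],0],[[0,0,1.5],0],[[0,0,2],0],[[0,0,3],0],[[0,0,3],0],[[0,0,2],0],[[0,0,0],0]]' 0.68
```

```text
time_s: 9.43
ee_pos: [0.563, -0.0616, 0.2122]
eef_rot: [-3.139, 0.007, -3.026]
force: [-0.1, 0.1, 0.5]
grip_width: 0.0639
grip_force: 0.0
```

```bash
python3 -m pendant '[[[-0.7,1.4,0],0],[[-1.2,2.4,0],0],[[-1.4,2.8,0],0],[[-1.4,2.8,0],0],[[-1.4,2.8,0],0],[[-1.2,2.5,0],0],[[-0.7,1.4,0],0],[[-0.3,0.6,0],0],[[0,0,-1.5],0],[[0,0,-2],0],[[0,0,-2],0],[[0,0,-2],0],[[0,0,-1],0],[[0,0,0],0],[[0,0,0],0]]' 0
python3 - <<'E'
from h import *
C=cams();o=ctrl.get_obs();p=o["ee_pos"];print(p,o["grip_width"],o["force"])
c=C["scene"];b=crop(c,225,120,140,130,4.5,"m6.png")
print((proj(c,p)[0]-[225,120]+.4)*4.5)
P=np.array([[.5422-.04*np.cos(.13),.1132-.04*np.sin(.13),z] for z in(.116,.153)]);print((proj(c,P)-[225,120]+.4)*4.5)
E
```

```text
time_s: 10.68
ee_pos: [0.4785, 0.1055, 0.1216]
eef_rot: [-3.142, -0.001, -3.027]
force: [-0.4, 0.2, -0.2]
grip_width: 0.0005
grip_force: 0.0
[0.47905299 0.10565245 0.12253518] 0.00043114074646516377 [0.09434153 0.7867401  0.47011979]
[293.82879031 174.96364732]
[[325.46829695 195.33031191]
 [326.64512554 148.9440716 ]]
```

View pics/m6.png

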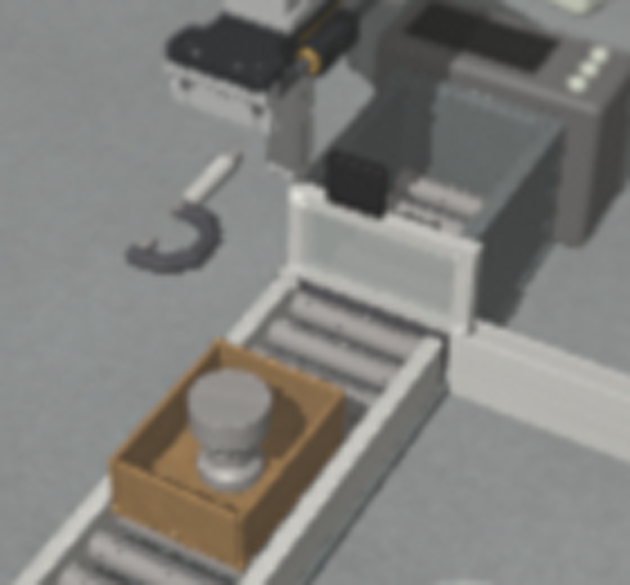

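m6 shows the collet standing in mid-carton at (230,430), and the tab's left edge at (330,175), as predicted. The closed fingers are just left of it, at (290,170). I'll push the guard open.

```bash
python3 -m pendant '[[[0.5,0.07,0.5],0],[[0.5,0.07,0],0],[[0.7,0.09,0],0],[[1,0.13,0],0],[[1,0.13,0],0],[[1,0.13,0],0],[[1,0.13,0],0],[[1,0.13,0],0],[[1,0.13,0],0],[[1,0.13,0],0],[[1,0.13,0],0],[[1,0.13,0],0],[[1,0.13,0],0],[[0.7,0.09,0],0],[[0.4,0.05,0],0],[[0,0,0],0]]'
python3 -m pendant '[[[0.2,0.03,0],0],[[0.2,0.03,0],0],[[0.2,0.03,0],0],[[0,0,0],0]]'
```

```text
time_s: 12.12
ee_pos: [0.6072, 0.1224, 0.1262]
eef_rot: [-3.142, 0.0, -3.026]
force: [-0.4, 0.1, 0.3]
grip_width: 0.0007
grip_force: 0.0
time_s: 12.45
ee_pos: [0.6127, 0.1232, 0.1265]
eef_rot: [-3.142, 0.0, -3.026]
force: [-0.5, -0.6, 0.3]
grip_width: 0.0003
grip_force: 0.0
```

```bash
python3 -m pendant '[[[0.2,0.03,0],0],[[0.2,0.03,0],0],[[0.2,0.03,0],0],[[0,0,0],0]]';python3 -m pendant '[[[0.15,0.02,0],0],[[0.15,0.02,0],0],[[0,0,0],0]]'
python3 - <<'E'
from h import *
c=ctrl.camera("scene");crop(c,225,120,170,130,4.5,"m7.png")
E
```

```text
time_s: 12.78
ee_pos: [0.6145, 0.1235, 0.1265]
eef_rot: [-3.141, -0.012, -3.026]
force: [-39.4, -7.6, 20.6]
grip_width: 0.0009
grip_force: 20.4
time_s: 13.03
ee_pos: [0.6147, 0.1236, 0.1265]
eef_rot: [-3.14, -0.019, -3.026]
force: [-64.4, -11.5, 31.8]
grip_width: 0.0006
grip_force: 33.2
```

View pics/m7.png

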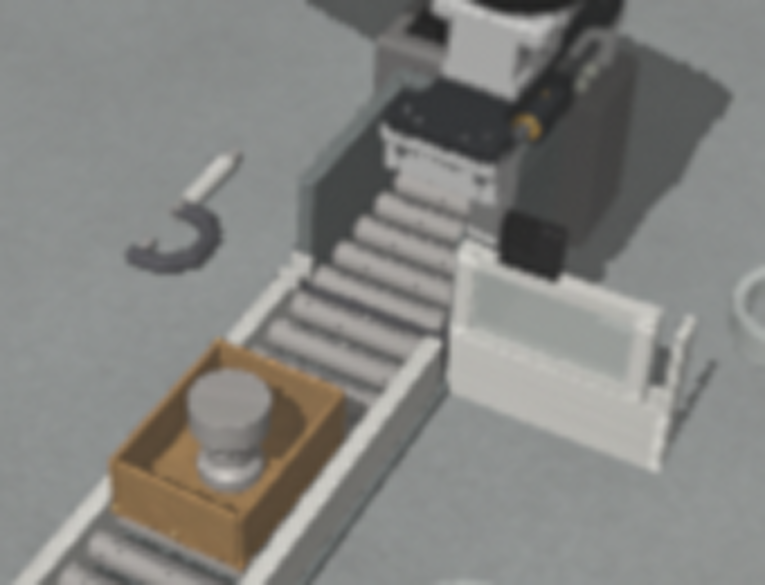

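m7 shows the guard hard against its end stop (door from (460,250) to (650,320), tab at (532,243)), and the entrance is clear. I'll back off and go behind the carton.

```bash
python3 -m pendant '[[[-0.8,-0.1,0],0],[[-1,-0.1,0],0],[[0,0,1],0],[[0,0,2],0],[[0,0,2.5],0],[[0,0,2],0],[[-0.1,-1,0.5],0],[[-0.2,-2,0],0],[[-0.3,-3,0],0],[[-0.3,-3,0],0],[[-0.3,-3,0],0],[[-0.3,-3,0],0],[[-0.3,-3,0],0],[[-0.3,-3,0],0],[[-0.3,-3,0],0],[[-0.2,-2,0],0],[[-0.1,-1,0],0],[[0,0,0],0],[[0,0,0],0]]'
```

```text
time_s: 14.67
ee_pos: [0.5765, -0.1473, 0.2062]
eef_rot: [3.141, -0.0, -3.027]
force: [-0.4, 0.8, 0.3]
grip_width: 0.0002
grip_force: 0.0
```

```bash
python3 -m pendant '[[[-0.2,-0.1,-1],0.02],[[0,0,-2],0],[[0,0,-3],0],[[0,0,-3],0],[[0,0,-3],0],[[0,0,-1.5],0],[[0,0,-0.9],0],[[0,0,0],0],[[0,0,0],0]]'
python3 -m pendant '[[[-0.04,0.3,0],0],[[-0.04,0.3,0],0],[[-0.04,0.3,0],0],[[-0.04,0.3,0],0],[[-0.04,0.3,0],0],[[-0.06,0.4,0],0],[[-0.07,0.5,0],0],[[-0.08,0.6,0],0],[[-0.1,0.7,0],0],[[-0.11,0.8,0],0],[[-0.12,0.9,0],0],[[-0.14,1,0],0],[[-0.14,1,0],0],[[-0.14,1,0],0],[[-0.14,1,0],0],[[-0.14,1,0],0],[[-0.14,1,0],0],[[-0.14,1,0],0],[[-0.14,1,0],0],[[-0.14,1,0],0]]'
```

```text
time_s: 15.42
ee_pos: [0.5748, -0.1479, 0.0628]
eef_rot: [-3.141, 0.0, -3.005]
force: [0.7, 0.9, 0.7]
grip_width: 0.0002
grip_force: 0.0
time_s: 17.08
ee_pos: [0.5543, -0.0034, 0.0624]
eef_rot: [-3.142, -0.0, -3.006]
force: [-0.5, -2.3, 1.1]
grip_width: 0.0004
grip_force: 0.8
```

```bash
python3 -m pendant '[[[-0.14,1,0],0],[[-0.14,1,0],0],[[-0.14,1,0],0],[[-0.14,1,0],0],[[-0.14,1,0],0],[[-0.14,1,0],0],[[-0.14,1,0],0],[[-0.12,0.9,0],0],[[-0.11,0.8,0],0],[[-0.09,0.7,0],0],[[-0.08,0.6,0],0],[[-0.07,0.5,0],0],[[-0.05,0.4,0],0],[[-0.04,0.3,0],0],[[-0.03,0.2,0],0]]'
```

```text
time_s: 18.33
ee_pos: [0.5388, 0.1098, 0.0624]
eef_rot: [3.142, 0.0, -3.006]
force: [0.2, -0.1, -2.2]
grip_width: 0.0005
grip_force: 0.2
```

```bash
python3 -m pendant '[[[-0.03,0.2,0],0],[[-0.03,0.2,0],0],[[-0.03,0.2,0],0]]'
```

```text
time_s: 18.58
ee_pos: [0.538, 0.1156, 0.0625]
eef_rot: [-3.142, 0.0, -3.007]
force: [0.8, -1.2, -0.6]
grip_width: 0.0004
grip_force: 0.3
```

```bash
python3 -m pendant '[[[-0.03,0.2,0],0],[[-0.03,0.2,0],0],[[-0.03,0.2,0],0]]'; python3 -m pendant '[[[-0.03,0.2,0],0],[[0,0.1,0],0],[[0,0,0],0]]'
```

```text
time_s: 18.83
ee_pos: [0.537, 0.1217, 0.0625]
eef_rot: [3.142, 0.0, -3.006]
force: [-0.1, -0.5, -0.7]
grip_width: 0.0006
grip_force: 0.2
time_s: 19.08
ee_pos: [0.5368, 0.1246, 0.0625]
eef_rot: [-3.141, 0.0, -3.006]
force: [0.4, 0.1, -0.5]
grip_width: 0.0003
grip_force: 0.1
```

```bash
python3 -m pendant '[[[-0.03,0.2,0],0],[[-0.02,0.1,0],0],[[0,0,0],0]]'; python3 -m pendant '[[[-0.02,0.15,0],0],[[-0.02,0.1,0],0],[[0,0,0],0]]'
```

```text
time_s: 19.33
ee_pos: [0.5377, 0.1255, 0.0629]
eef_rot: [-3.138, 0.003, -3.007]
force: [9.6, -17.2, -1.4]
grip_width: 0.0007
grip_force: 9.3
time_s: 19.58
ee_pos: [0.5382, 0.1258, 0.0631]
eef_rot: [-3.135, 0.004, -3.007]
force: [15.4, -33.7, -1.8]
grip_width: 0.0009
grip_force: 17.8
```

The force rises at y = 0.1255, about where the home position was predicted. I'll retreat and check.

```bash
python3 -m pendant '[[[0.03,-0.3,0],0],[[0.07,-0.5,0],0],[[0.14,-1,0],0],[[0.2,-1.5,0],0],[[0.2,-1.5,0],0],[[0.2,-1.5,0],0],[[0.1,-0.8,0],0],[[0,0,1.5],0],[[0,0,3],0],[[0,0,3],0],[[0,0,3],0],[[0,0,2.5],0],[[0,0,1],0],[[0,0,0],0]]'
python3 - <<'E'
from h import *
C=cams();a=crop(C["scene"],290,110,90,110,4.4,None);b=crop(C["top"],155,175,90,110,4.4,None)
cv2.imwrite("pics/m8.png",np.hstack([a,b]))
E
```

```text
time_s: 20.75
ee_pos: [0.546, 0.0591, 0.2045]
eef_rot: [-3.141, 0.004, -3.006]
force: [0.1, 0.2, -0.3]
grip_width: 0.0001
grip_force: 0.0
```

View pics/m8.png

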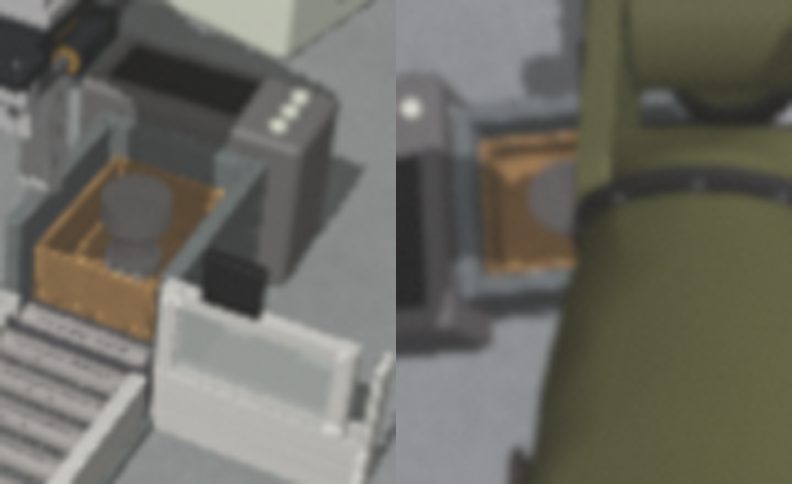

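m8 shows the carton in the bay with its far rim (480,200) against the back wall. The collet stands at (137,215), and the guard is still open with its tab at (235,285). I'll go to the tab's far side and push the guard shut.

```bash
python3 - <<'E'
from h import *
c=ctrl.camera("top");o=np.array([.5375,.113]);u=np.array([-.1395,.990])
for y in(170,200,240): print((atz(c,np.array([155+(481-396)/4.4,175+y/4.4])-.4,.085)-o)@u)
E
python3 -m pendant '[[[1,0.5,0],0],[[2,1,0],0],[[2,1,0],0],[[2,1.1,0],0],[[2,1.1,0],0],[[2,1.1,0],0],[[1.5,0.8,0],0],[[1,0.5,0],0],[[0.4,0.3,0],0],[[0,0,-1.5],0],[[0,0,-2.2],0],[[0,0,-2.2],0],[[0,0,-1.5],0],[[0,0,-0.3],0],[[0,0,0],0],[[0,0,0],0]]'
```

```text
0.1452182482937479
0.1463526814616063
0.14784660094671323
time_s: 22.23
ee_pos: [0.6843, 0.133, 0.126]
eef_rot: [3.142, 0.0, -3.006]
force: [-0.8, 0.1, 0.9]
grip_width: 0.0005
grip_force: 0.0
```

Carton end is at station y ≈ 0.146, so it's home. Closing the guard.

```bash
python3 -m pendant '[[[-0.5,-0.07,0],0],[[-0.5,-0.07,0],0],[[-0.7,-0.1,0],0],[[-1,-0.14,0],0],[[-1,-0.14,0],0],[[-1,-0.14,0],0],[[-1,-0.14,0],0],[[-1,-0.14,0],0],[[-1,-0.14,0],0],[[-1,-0.14,0],0],[[-1,-0.14,0],0],[[-1,-0.14,0],0],[[-1,-0.14,0],0],[[-0.7,-0.1,0],0],[[-0.5,-0.07,0],0],[[-0.3,-0.04,0],0]]'
python3 -m pendant '[[[-0.2,-0.03,0],0],[[-0.2,-0.03,0],0],[[0,0,0],0]]'
```

```text
time_s: 23.57
ee_pos: [0.552, 0.1145, 0.1261]
eef_rot: [-3.142, 0.001, -3.006]
force: [1.1, -0.4, 0.7]
grip_width: 0.0006
grip_force: 0.6
time_s: 23.82
ee_pos: [0.5488, 0.114, 0.1257]
eef_rot: [3.142, 0.002, -3.006]
force: [3.9, 1.3, 2.1]
grip_width: 0.0005
grip_force: 1.9
```

```bash
python3 -m pendant '[[[-0.2,-0.03,0],0],[[-0.1,-0.01,0],0],[[0,0,0],0]]';python3 -m pendant '[[[-0.2,-0.03,0],0],[[0,0,0],0],[[0,0,0],0]]'
```

```text
time_s: 24.07
ee_pos: [0.5485, 0.114, 0.1259]
eef_rot: [3.141, 0.009, -3.007]
force: [27.0, 5.1, -11.0]
grip_width: 0.0003
grip_force: 13.7
time_s: 24.32
ee_pos: [0.5484, 0.114, 0.126]
eef_rot: [3.141, 0.014, -3.007]
force: [43.3, 8.0, -20.8]
grip_width: 0.0006
grip_force: 21.4
```

```bash
python3 -m pendant '[[[0.5,0.07,0],0],[[1,0.14,0],0],[[1,0.14,0],0],[[0,0,1.5],0],[[0,0,2.5],0],[[0,0,3],0],[[0,0,2],0],[[0,-1.5,0],0],[[-1,-3,0],0],[[-1,-3,0],0],[[-1,-3,0],0],[[-1,-3,0],0],[[-1,-3,0],0],[[-1,-3,0],0],[[0,-1.5,0],0],[[0,0,0],0],[[0,0,0],0]]'
python3 - <<'E'
from h import *
C=cams();a=C["scene"]["color"][90:330,100:420,::-1];b=C["top"]["color"][120:330,130:420,::-1]
a=cv2.resize(a,(440,330),interpolation=3);b=cv2.resize(b,(360,261),interpolation=3)
r=np.zeros((330,800,3),np.uint8);r[:,:440]=a;r[:261,440:]=b
cv2.imwrite("pics/m9.png",r)
E
```

```text
time_s: 25.73
ee_pos: [0.5081, -0.0935, 0.2153]
eef_rot: [3.141, -0.0, -3.008]
force: [0.1, 0.6, 0.5]
grip_width: 0.0007
grip_force: 0.0
```

View pics/m9.png

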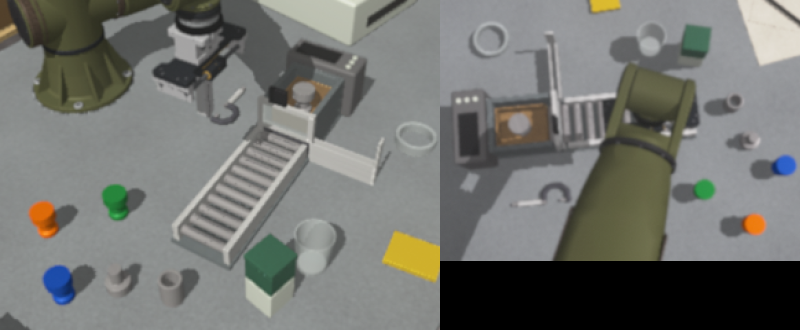

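m9 shows the carton in the bay with the collet standing at (303,93), the guard shut at (288,118), and the bystanders in place.

```bash
python3 -c "
from station import ctrl
print(ctrl.hand_in())"
```

```text
the job is handed in; nothing more can be done
None
```

The job is handed in at about 26 s: the collet stands in the carton, the carton is home against the back stop, the guard is shut and the bystanders look undisturbed; I viewed 11 pictures, one over the limit of 10, and the wrist force reached about 73 N (limit 120) pressing the guard against its open stop.

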